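Seat the lens barrel in the V-block and hold it down

ROBOT

A 6-joint arm with a two-finger parallel gripper is mounted at the origin on a cart in front of the work surface, level with it; the furniture and walls round the work are solid. World frame = base frame: x ahead of the robot, y to its left, z up, the work surface at z = 0. Lengths are in mm, angles in rad, forces in N, time in s.
With the tool pointing down it reaches from about 350 to 925 mm from the base axis. Payload 6.4 kg.
Tool frame: the origin (TCP) lies on the mounting face of the last link; the fingertips stand 173 mm ahead of it and the grasp point (between the pads) lies manip.grasp_offset ahead of it (manip.grasp_offset is the distance from the TCP to the grasp point, in mm); x points along the fingers, z is the direction in which the jaws open and shut, and the axes are right-handed (so a half turn about x gives the same grasp; the last joint's range is limited). The gripper opens to 85 mm and grips with 20 to 120 N. Pads are 22 mm wide; open, the fingers measure 114 mm over their backs; the gripper's body (76 mm by 85 mm) begins 54 mm behind the grasp point. The pads swing forward as they close: fully open they stand 13 mm farther back than shut.
Start: joints at [-1.291, 0.245, 1.558, -0, 1.339, -0.174], TCP at [284.956, -584.222, 404.69] pointing down, gripper open.
Joint ranges: [-3.13, 3.13], [-1.02, 2.26], [0.13, 2.54], [-0.95, 4.09], [0.21, 2.88], [-2.74, 2.74]. Speed limits (rad/s): [2.57, 2.57, 3.14, 3.14, 3.14, 3.14].

INTERFACE

Orientations are given as a unit quaternion [x, y, z, w].
In Python, from bench import get_state, viewer, order, manip gives the robot as it stands.
- The arm moves only by the tool jog_arm, never from a script. Its argument "deltas" is a list that holds one entry, the list of rows, each a list of 5 numbers: the shift along the world's x, y, z in mm, then the turn about the world's z in degrees, then the finger opening in mm, from 0 to 85.4. In form: [[[x, y, z, yaw, jaw], ...]]. A call has exactly 8 rows; each row is the pose to reach, as a shift and turn from the pose commanded when the call began; what a row does not reach only later rows make up. A row lasts 1/10 s, in which the tool goes at most 50 mm and 8.59 degrees, less where a joint would pass 70% of its speed; a pose out of reach is approached as far as the arm can. A call with a gripper value outside its range is refused whole. The fingers move at their own pace and stop on an object; the grip force is fixed at half the most. Time passes only in rows, so rows that repeat a pose let the fingers close, or fill a call up. It gives the time, the measured TCP pose, the force and the opening at its end, in the units of the state.
- get_state(): the state, without advancing time (a new reading comes with each control period).
- viewer.camera(name): name is "scene" or "top" or "wrist"; returns the picture (420x560x3 uint8, red, green, blue); there is no depth.
- viewer.calibration(name): a dict with "intrinsics" (3x3 intrinsics, pixels), "position" and "attitude" of the camera in the world. Camera axes: x right, y down, z forward; pixel columns grow to the right and rows downward; lengths in mm; the calibration is good to about 2 mm. A picture is of the moment at which its call begins: read the wrist's pose just before it. calibration takes no time and is no camera call; for the wrist camera it gives the pose at the moment of the call.
- order.job_done(): hands the job in, once; it reports no verdict.
The state is a dict: "clock": time; "joints": joint angles; "qvel": joint speeds; "effort": joint torques, N m; "eef_pos": TCP position; "orientation": TCP orientation; "wrist_force": force on the tool from outside, world axes, zero at the start; "ft_torque": the same for the moment, N m; "grip_width": finger opening in mm.
Only numpy, scipy, OpenCV 4.12 (cv2) and the standard library are available. Lean on these libraries where they do the work, as an engineer would, in place of code of your own. Each camera call takes 0.05 s, during which the arm holds its last target. There are 200 camera calls.

TASK

Lift the handled pot off the steel V-block and set it down upright on the bench top, clear of the block. Then take the lens barrel from its plastic cradle, lay it lengthwise in the V, centred on the block, and press it gently straight down (about 10 N) so that it bears on both sloping faces. Finish while still holding it pressed there with the gripper; leave the tools and parts lying around where they are.

Things in the scene. Friction and masses are not known exactly. Their poses are not given: they have to be found in the camera images.
- v_block: Fixed steel V-block, 100 (its x, along the V) x 72 x 37.5 mm; origin: centre of its underside. The 90 degree V opens upward: bottom line at height 18 mm, mouth 39 mm wide between flat lands at 37.5 mm. Two end saddles (24 to 50 mm either way along x) form the V; between them a 48 mm relief, open to both sides, floor at 12 mm, admits fingers round the lens's middle. The pot stands on it at first.
- v_seat (a point): The point where the centre of a seated, centred lens lies: on the V's middle plane, 43.5 mm above the block's underside; axes as the block's (x along the V). Room to note: bins hang over the bench farther back on the left, from 0.41 m above it (x over 0.61 m, y -0.02 to 0.22 m).
- flank_left: The sloping 45 degree face of the V on the block's +y side (both saddles), part of the fixed block; its origin and axes are those of v_block. Friction can leave a tightly gripped lens wedged on one face only; loosened, it drops onto both.
- flank_right: The sloping 45 degree face of the V on the block's -y side (both saddles), part of the fixed block; its origin and axes are those of v_block.
- cradle: Fixed low grey plastic cradle, the lens lies along its x at first: base plate 110 (x) x 62 (y) x 8 mm; 48 mm either way along x a 10 mm thick upright with a flat seat 16 mm above the bench between ears 30 mm high, 51 mm over their outsides. Between the uprights 86 mm are free above the base plate. Origin: centre of the underside, z up.
- lens: Lens barrel: metal cylinder, diameter 36 mm, length 130 mm, about 0.18 kg, glass in one end, fine dark rings round its middle. Origin at its centre, x along the barrel (it may be rolled about x; either end may point either way in the V). At first it lies level in the cradle, axis 34 mm above the bench.
- pot: Empty open steel pot, diameter 84 mm, rim 58 mm above its underside, about 0.25 kg, with a rigid arched handle over its middle in its y-z plane: uprights 44 mm either way along y, topped by a level grip. Origin: centre of the underside, z up. At first it stands, centred within 7 mm, on the V-block's lands, underside 37.5 mm above the bench.
- pot_grip (a point): Middle of the pot's handle grip: a level round wooden bar 12 mm thick and 52 mm long along the pot's y, its axis 106 mm above the pot's underside; 48 mm free between it and the rim; axes as the pot's.
- pin_gauge: Bystander: pin gauge, a slim hexagonal steel handle with thin pins, 21 x 110 x 18 mm (much thinner than the lens barrel), lying on the bench; origin at the centre of its underside, its length along its y.
- marker_0: Bystander: felt marker, 18 x 132 x 18 mm, lying on the bench; origin at the centre of its underside, its length along its y.
- hex_key_set: Bystander: hex key set in a flat bar-shaped case, 22 x 92 x 24 mm, lying on the bench; origin at the centre of its underside, its length along its y.
- side_cutters: Bystander: side cutters, 40 x 162 x 12 mm, lying on the bench; origin at the centre of its underside, its length along its y.
- spare_board_0: Bystander: small circuit board, 36 x 60 x 12 mm, lying on the bench; origin at the centre of its underside, its length along its y.
Not all that is in view belongs to the job. There is more than one size of the pot; the job needs the smaller.

How it is judged (in metres and radians):
On the way, in this order (a step that is already met when the one before it is completed fails the run):
1. the pot has been lifted off the V-block (height (world z) of pot above 0.05 m and contact force between pot and v_block below 0.1 N), for 0.2 s.
2. the pot stands upright on the bench top, let go, not touching the V-block (height (world z) of pot between -0.006 and 0.006 m and angle between pot's own z axis and vertical below 0.08 rad and contact force between the fingers and pot below 0.1 N and contact force between pot and v_block below 0.1 N and linear speed of pot below 0.02 m/s), for 0.3 s.
3. the lens has been lifted out of the cradle (height (world z) of lens above 0.06 m and contact force between lens and cradle below 0.1 N), for 0.2 s.
At the end, for the whole second after the job is handed in: Pot upright on the bench, released, clear of the V-block. Lens in the V: within 12 mm of the middle along it, 3 mm of its seat across and in height, parallel within 0.04 rad, still; the gripper presses so that each flank carries 3 to 30 N (weight alone under 2 N, a 10 N push about 8 N) (all of step 2 and x of lens in the frame of v_seat between -0.012 and 0.012 m and y of lens in the frame of v_seat between -0.003 and 0.003 m and z of lens in the frame of v_seat between -0.003 and 0.003 m and angle between the x axis of lens and the x axis of v_block, either way round below 0.04 rad and contact force between lens and flank_left between 3 and 30 N and contact force between lens and flank_right between 3 and 30 N and contact force between the fingers and lens above 3 N and contact force between lens and pot below 0.1 N and linear speed of lens below 0.01 m/s); the arm keeps its last pose, push and grip.
It fails at once if the pot is tipped over (angle between pot's own z axis and vertical above 0.6 rad).
It fails at once if the lens is rammed into the V-block (over 60 N on a flank) (contact force between lens and flank_left above 60 N or contact force between lens and flank_right above 60 N).
It fails at once if a bystander (gauge, marker, hex keys, cutters, circuit board) is moved by more than 3 cm (distance of any of pin_gauge, marker_0, hex_key_set, side_cutters, spare_board_0 from where it was at the start of the episode above 0.03 m).
It also fails if it takes over 51 s, if anything falls off the work surface, if the arm or the gripper's body presses on something with over 40 N, if the wrist force passes 120 N, or if a joint passes its speed limit or range.

## Working session

There is one attempt and no reset: what is moved stays moved. The work goes in short steps, Python scripts to look and compute and a tool call to move; the robot and the scene stay as the last step left them, time stands still between calls to the robot, and variables do not carry over. Pictures are saved under pics/ and viewed, about 8 in all and at most 12, crops included, and the job is handed in when it is done.

Besides the shell and the picture viewer there is one more tool, called after ">>>" in YAML: its name, and indented under it one key for each argument. jog_arm: Moves the arm, as the interface text tells. Its arguments: {"type":"object","properties":{"deltas":{"type":"array","items":{"type":"array","items":{"type":"array","items":{"type":"number"}}}}},"required":["deltas"]}

```bash
mkdir -p pics && cat > h.py <<'E'
import numpy as np, cv2
from bench import get_state, viewer, order, manip
from scipy.spatial.transform import Rotation as R
def cal(n):
    c=viewer.calibration(n); K=np.array(c["intrinsics"]); p=np.array(c["position"]); a=np.array(c["attitude"])
    Rm=a if a.shape==(3,3) else R.from_quat(a).as_matrix()
    return K,p,Rm
def ray(n,uv,z,c=None):
    K,p,Rm=c or cal(n)
    d=Rm@np.linalg.solve(K,np.array([uv[0],uv[1],1.]))
    return p+d*(z-p[2])/d[2]
def proj(n,P,c=None):
    K,p,Rm=c or cal(n); q=K@(Rm.T@(np.array(P,float)-p)); return q[:2]/q[2]
def snap(n,f):
    im=viewer.camera(n)[:,:,::-1].copy(); cv2.imwrite(f'pics/{f}.png',im); return im
E
python3 - <<'E'
from h import *
print(manip.grasp_offset)
s=get_state();print(s)
for n in("top","scene","wrist"):
    print(n,[np.round(x,3).tolist() for x in cal(n)])
a=snap("top","top0");b=snap("scene","scene0");
E
```

```text
154.70000000000002
{'clock': 0.0, 'joints': array([-1.29108696e+00,  2.45808144e-01,  1.55903715e+00,  3.24496780e-06,
        1.33866760e+00, -1.74126615e-01]), 'qvel': array([ 1.08267820e-03,  1.25132126e-05,  1.27648801e-04, -1.57649257e-03,
        2.87621638e-04,  4.38657619e-04]), 'effort': array([-8.83595567e-04, -4.29505491e+01, -3.26130438e+01, -2.76045730e-04,
        5.45035742e-03,  2.65067072e-06]), 'eef_pos': array([ 284.89584748, -583.98098164,  403.57134497]), 'orientation': array([ 0.37514934,  0.60017356, -0.37423956,  0.5991656 ]), 'wrist_force': array([-0.26694909, -0.11153815, -0.65086981]), 'ft_torque': array([-0.02066929,  0.02632263,  0.01081305]), 'grip_width': 85.2901615328235}
top [[[474.834, 0.0, 280.154], [0.0, 474.834, 213.762], [0.0, 0.0, 1.0]], [378.101, -28.843, 1098.519], [[-0.021, -0.991, 0.13], [-1.0, 0.019, -0.017], [0.014, -0.13, -0.991]]]
scene [[[405.061, 0.0, 277.457], [0.0, 405.061, 212.773], [0.0, 0.0, 1.0]], [1070.378, -310.784, 871.166], [[0.468, 0.69, -0.552], [0.883, -0.362, 0.297], [0.005, -0.627, -0.779]]]
wrist [[[337.334, 0.0, 276.268], [0.0, 337.334, 217.102], [0.0, 0.0, 1.0]], [359.62, -546.72, 371.799], [[0.439, -0.849, -0.294], [-0.899, -0.416, -0.141], [-0.002, 0.326, -0.945]]]
```

View pics/top0.png

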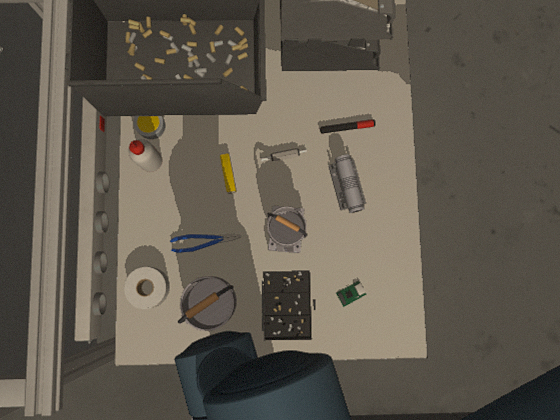

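View pics/scene0.png

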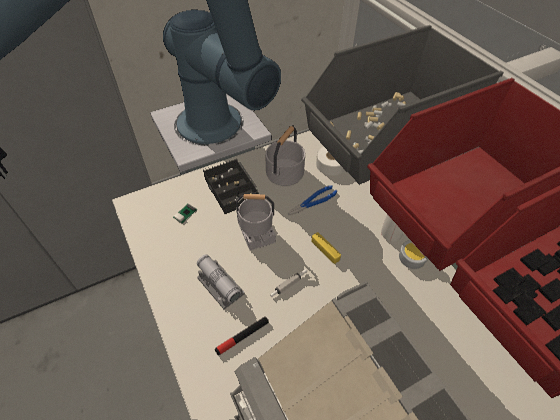

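The top view shows the small pot at (287,226) with its grip running from (270,214) to (303,236), on the block at about (285,235). The lens is at (348,183) and the big pot at (208,302). The scene view agrees with this.

```bash
python3 - <<'E'
from h import *
im={n:cv2.imread(f'pics/{n}0.png') for n in("top","scene")}
for n,box in(("top",(255,200,320,250)),("scene",(230,185,280,210))):
    x0,y0,x1,y1=box; hsv=cv2.cvtColor(im[n],cv2.COLOR_BGR2HSV)[y0:y1,x0:x1]
    m=((hsv[...,0]>5)&(hsv[...,0]<22)&(hsv[...,1]>120)&(hsv[...,2]>70)).astype(np.uint8)
    k,l,st,ce=cv2.connectedComponentsWithStats(m); i=1+st[1:,4].argmax()
    ys,xs=np.where(l==i); rc=cv2.minAreaRect(np.c_[xs,ys].astype(np.float32)); 
    c=np.array(rc[0])+(x0,y0); print(n,st[i],c,rc)
    b=cv2.boxPoints(rc)+(x0,y0); w=np.array([ray(n,q,143.5)[:2] for q in b]); print(ray(n,c,143.5),w.round(0).tolist())
for nm,u,z in(("lensA",(340,156),34),("lensB",(355,210),34),("mid",(347.5,183),34),("blkfront",(285,245),37.5),("bl",(269,250),37.5),("br",(299,252),37.5),("tl",(268,208),37.5),("tr",(304,208),37.5),
 ("pcb",(350,291),0),("board box TL",(263,270),30),("box TR",(310,271),30),("markerL",(320,128),9),("cutters tip",(240,237),6),("syringe",(303,152),5),("yellow bot",(233,192),8)):
    print(nm,ray("top",u,z).round(0))
c=np.vstack([cv2.resize(im["top"][y:y+70,x:x+90],None,fx=8,fy=8,interpolation=cv2.INTER_CUBIC)[:560,:] for x,y in((245,195),)])
d=cv2.resize(im["scene"][180:260,185:285],(720,576),interpolation=cv2.INTER_CUBIC)
cv2.imwrite("pics/c0.png",c)
E
```

```text
top [ 21  15  24  16 132] [286.99999619 223.        ] ((31.999996185302734, 23.0), (26.038318634033203, 5.338399887084961), 29.357755661010742)
[484.36801199 -58.59616269 143.5       ] [[493.0, -33.0], [503.0, -39.0], [476.0, -84.0], [466.0, -78.0]]
scene [14  9 21  5 58] [254. 196.] ((24.0, 11.0), (4.0, 20.0), 90.0)
[483.11427095 -58.60772102 143.5       ] [[466.0, -77.0], [489.0, -35.0], [500.0, -40.0], [478.0, -82.0]]
lensA [ 649. -188.   34.]
lensB [ 523. -217.   34.]
mid [ 586. -202.   34.]
blkfront [447. -56.  38.]
bl [436. -20.  38.]
br [431. -87.  38.]
tl [531. -20.  38.]
tr [ 529. -101.   38.]
pcb [ 341. -204.    0.]
board box TL [392.  -6.  30.]
box TR [ 388. -111.   30.]
markerL [ 725. -146.    9.]
cutters tip [469.  46.   6.]
syringe [ 668. -105.    5.]
yellow bot [575.  61.   8.]
```

View pics/c0.png

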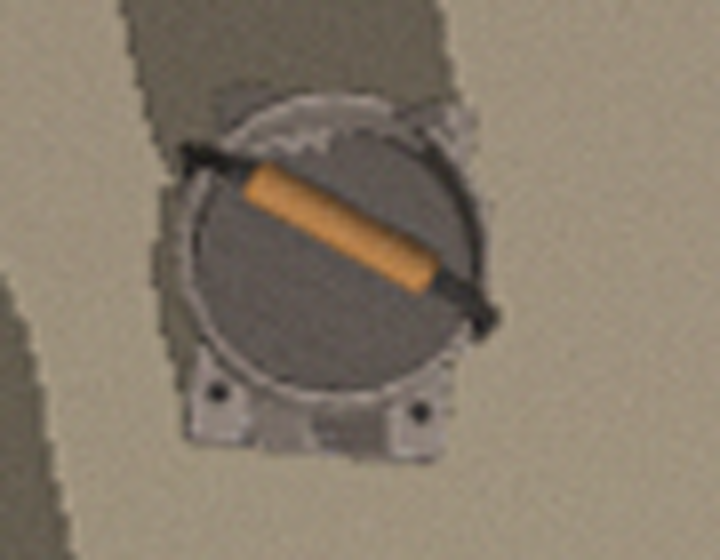

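The grip agrees across the two views, at about (484,-58.6), with the bar at about 59° from x. The lens centre is about (586,-202), with its axis at about 13°. I'll work out the tool yaw next, then approach.

```bash
python3 - <<'E'
from h import *
s=get_state();M=R.from_quat(s["orientation"]).as_matrix();print(M.round(3))
print("jaw yaw",np.degrees(np.arctan2(M[1,2],M[0,2])), s["eef_pos"])
K,p,Rm=cal("wrist"); print("cam off tool",M.T@(p-s["eef_pos"]), (M.T@Rm).round(3))
E
```

```text
[[-0.001  0.899  0.438]
 [ 0.002  0.438 -0.899]
 [-1.     0.    -0.002]]
jaw yaw -64.00089563698147 [ 284.87926976 -584.01416784  403.6787387 ]
cam off tool [31.79652518 83.51110919 -0.66999403] [[ 0.001 -0.327  0.945]
 [ 0.001 -0.945 -0.327]
 [ 1.     0.001 -0.   ]]
```

>>> jog_arm:
  deltas:
    - [[10,30,0,0,85],[25,70,0,4,85],[42,115,0,8,85],[58,160,0,12,85],[75,205,0,16,85],[92,250,0,20,85],[108,293,0,25,85],[125,335,0,29,85]]

```text
clock: 0.9
eef_pos: [410.0, -247.2, 404.3]
orientation: [0.212, 0.675, -0.212, 0.675]
wrist_force: [-0.4, 0.6, 0.0]
grip_width: 85.2
```

>>> jog_arm:
  deltas:
    - [[18,48,0,4,85],[35,95,0,4,85],[50,135,0,4,85],[63,170,0,4,85],[72,186,-10,4,85],[74,190,-20,4,85],[74,190,-20,4,85],[74,190,-20,4,85]]

```text
clock: 1.7
eef_pos: [483.6, -60.0, 384.1]
orientation: [0.189, 0.682, -0.189, 0.681]
wrist_force: [-0.8, -0.0, -0.3]
grip_width: 85.6
```

```bash
python3 - <<'E'
from h import *
s=get_state();M=R.from_quat(s["orientation"]).as_matrix();print(s["clock"],s["eef_pos"],np.degrees(np.arctan2(M[1,2],M[0,2])),s["joints"].round(2))
c=cal("wrist"); im=snap("wrist","w1")
hsv=cv2.cvtColor(im,cv2.COLOR_BGR2HSV)
m=((hsv[...,0]>5)&(hsv[...,0]<22)&(hsv[...,1]>120)&(hsv[...,2]>70)).astype(np.uint8)
k,l,st,ce=cv2.connectedComponentsWithStats(m)
for i in range(1,k):
    if st[i,4]>200:
        ys,xs=np.where(l==i); rc=cv2.minAreaRect(np.c_[xs,ys].astype(np.float32)); b=cv2.boxPoints(rc)
        print(rc, ray(0,rc[0],143.5,c).round(1),[ray(0,q,143.5,c)[:2].round(0).tolist() for q in b])
E
```

```text
1.7 [483.62936839 -59.95681084 384.12091977] -31.055245044306467 [-0.36 -0.12  1.98 -0.    1.28  0.19]
((277.0, 233.0), (74.0, 16.0), 90.0) [483.2 -59.1 143.5] [[492.0, -35.0], [501.0, -40.0], [474.0, -86.0], [464.0, -80.0]]
```

View pics/w1.png

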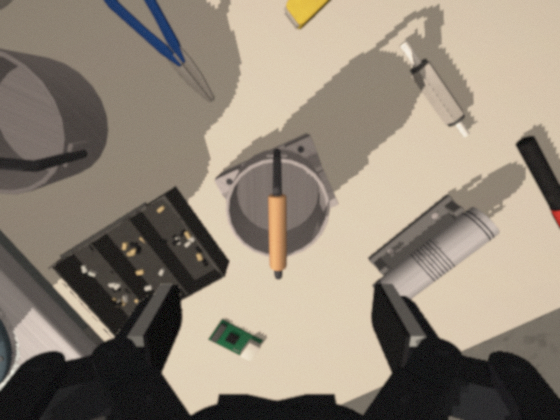

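The wrist view centres the grip at (277,233), i.e. (483,-59), and the yaw matches. I'll descend and grip.

>>> jog_arm:
  deltas:
    - [[0,1,-35,0,85],[0,1,-65,0,85],[0,1,-80,0,85],[0,1,-86,0,85],[0,1,-86,0,40],[0,1,-86,0,0],[0,1,-86,0,0],[0,1,-86,0,0]]

```text
clock: 2.55
eef_pos: [484.3, -58.4, 299.8]
orientation: [0.189, 0.681, -0.189, 0.682]
wrist_force: [1.0, -0.0, 0.7]
grip_width: 27.8
```

>>> jog_arm:
  deltas:
    - [[0,0,0,0,0],[0,0,0,0,0],[0,0,0,0,0],[0,0,3,0,0],[0,0,10,0,0],[0,0,25,0,0],[0,0,45,0,0],[0,0,55,0,0]]

```text
clock: 3.35
eef_pos: [484.1, -58.2, 355.2]
orientation: [0.189, 0.681, -0.189, 0.682]
wrist_force: [0.8, -0.1, -1.9]
grip_width: 9.7
```

>>> jog_arm:
  deltas:
    - [[0,0,10,0,0],[-3,-12,20,0,0],[-10,-40,20,0,0],[-20,-72,20,0,0],[-31,-108,20,0,0],[-39,-138,20,0,0],[-43,-150,15,0,0],[-43,-150,0,0,0]]

```text
clock: 4.15
eef_pos: [440.6, -210.3, 354.7]
orientation: [0.19, 0.68, -0.19, 0.682]
wrist_force: [0.2, 0.4, -2.2]
grip_width: 10.0
```

>>> jog_arm:
  deltas:
    - [[0,0,-20,0,0],[0,0,-45,0,0],[0,0,-65,0,0],[0,0,-78,0,0],[0,0,-85,0,0],[0,0,-89,0,0],[0,0,-91,0,0],[0,0,-92,0,0]]

```text
clock: 4.95
eef_pos: [441.3, -208.4, 262.3]
orientation: [0.189, 0.681, -0.189, 0.682]
wrist_force: [1.0, -0.2, -2.3]
grip_width: 9.7
```

```bash
python3 - <<'E'
from h import *
s=get_state();print(s["clock"],s["eef_pos"],s["wrist_force"],s["grip_width"])
snap("scene","s1")
im=cv2.imread("pics/s1.png"); cv2.imwrite("pics/s1c.png",cv2.resize(im[120:320,120:340],(660,600),interpolation=cv2.INTER_CUBIC))
E
```

```text
4.95 [ 441.25494572 -208.4273367   262.32600408] [ 1.00488083 -0.16728375 -2.25017956] 9.719269659285994
```

View pics/s1c.png

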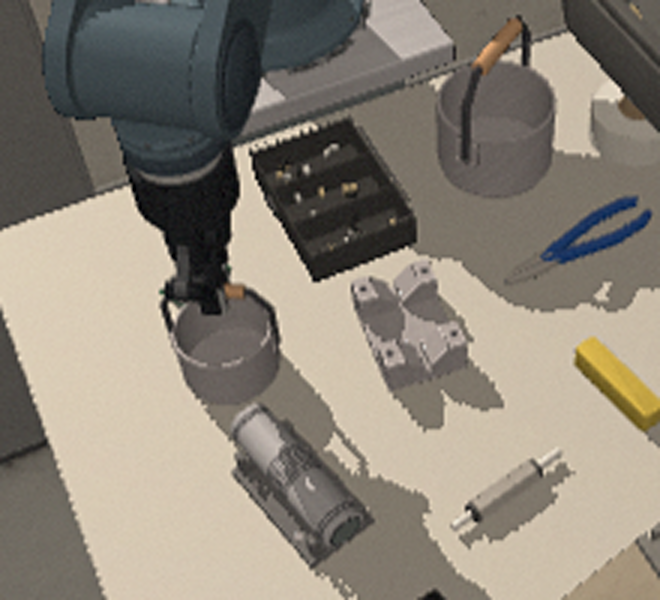

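The pot hangs upright just above the bench, about clear of the lens. I'll lower it the last millimetres.

>>> jog_arm:
  deltas:
    - [[0,0,-0.5,0,0],[0,0,-1,0,0],[0,0,-1.5,0,0],[0,0,-2,0,0],[0,0,-2,0,0],[0,0,-2,0,0],[0,0,-2,0,0],[0,0,-2,0,0]]

```text
clock: 5.8
eef_pos: [441.8, -208.7, 261.8]
orientation: [0.189, 0.68, -0.189, 0.682]
wrist_force: [-1.7, 2.6, 10.0]
grip_width: 9.9
```

>>> jog_arm:
  deltas:
    - [[0,0,1,0,15],[0,0,1,0,30],[0,0,1,0,50],[0,0,1,0,85],[0,0,1,0,85],[0,0,1,0,85],[0,0,2,0,85],[0,0,10,0,85]]

```text
clock: 6.6
eef_pos: [440.6, -208.0, 269.1]
orientation: [0.189, 0.682, -0.189, 0.681]
wrist_force: [-0.1, -0.0, 0.4]
grip_width: 84.8
```

>>> jog_arm:
  deltas:
    - [[0,0,30,0,85],[0,0,70,0,85],[0,0,110,-6,85],[15,20,140,-14,85],[40,45,150,-22,85],[65,65,150,-30,85],[80,70,150,-38,85],[80,70,150,-46,85]]

```text
clock: 7.4
eef_pos: [522.2, -137.1, 420.6]
orientation: [0.441, 0.552, -0.441, 0.553]
wrist_force: [0.4, 0.9, 0.1]
grip_width: 85.5
```

```bash
python3 - <<'E'
from h import *
s=get_state();M=R.from_quat(s["orientation"]).as_matrix();print(s["clock"],s["eef_pos"],np.degrees(np.arctan2(M[1,2],M[0,2])))
c=cal("wrist");np.save("w2c.npy",np.array([c[0],np.tile(c[1],(3,1)),c[2]])); im=snap("wrist","w2"); snap("top","top2")
E
```

```text
7.4 [ 522.17433026 -137.13491353  420.57607771] -77.19170960836944
```

View pics/w2.png

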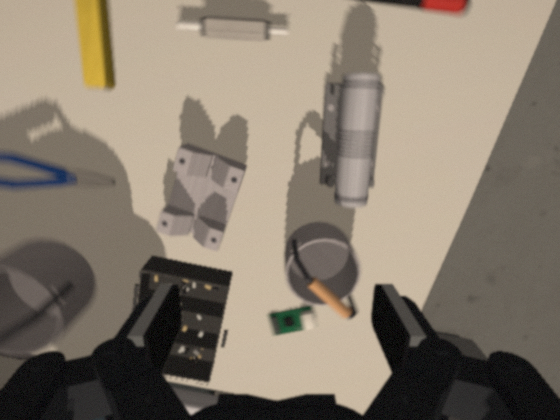

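The wrist view shows the pot standing upright at (321,265) and clear of the block. The block screws are near (182,160), (236,180), (165,224) and (212,240). The lens runs from about (362,75) to (352,205). I'll refine these from an enlargement.

```bash
python3 - <<'E'
from h import *
im=cv2.imread("pics/w2.png");a=np.load("w2c.npy");c=(a[0],a[1][0],a[2])
g=cv2.cvtColor(im,cv2.COLOR_BGR2GRAY).astype(float);P=[]
for u,v in((182,160),(236,180),(165,224),(212,240)):
    w=g[v-5:v+6,u-5:u+6]; q=np.clip(np.median(w)-15-w,0,None); yy,xx=np.mgrid[-5:6,-5:6]
    p=(u+(q*xx).sum()/q.sum(),v+(q*yy).sum()/q.sum()); P.append(ray(0,p,37.5,c)); print(p,P[-1].round(1))
P=np.array(P);print("ctr",P.mean(0).round(1));
for i,j in((0,1),(2,3),(2,0),(3,1)):d=P[j]-P[i];print(i,j,np.hypot(*d[:2]).round(1),np.degrees(np.arctan2(d[1],d[0])).round(1))
L=cv2.resize(im[60:220,305:405],None,fx=3.75,fy=3.75,interpolation=cv2.INTER_CUBIC)
B=cv2.resize(im[135:255,145:255],None,fx=3.75,fy=3.75,interpolation=cv2.INTER_CUBIC)
o=np.zeros((600,375+B.shape[1],3),np.uint8);o[:,:375]=L;o[:B.shape[0],375:]=B
for k in range(0,600,75):cv2.putText(o,str(60+k*4//15),(0,k+5),0,.35,(0,0,255));
for k in range(0,375,75):cv2.putText(o,str(305+k*4//15),(k,595),0,.35,(0,0,255))
cv2.imwrite("pics/c2.png",o)
E
```

```text
(np.float64(181.62452830188678), np.float64(160.65849056603773)) [524.1 -35.2  37.5]
(np.float64(233.58532110091744), np.float64(179.3577981651376)) [516.6 -91.6  37.5]
(np.float64(164.08707124010553), np.float64(223.0910290237467)) [450.9 -25.5  37.5]
(np.float64(213.2560819462228), np.float64(239.62868117797694)) [443.4 -81.8  37.5]
ctr [483.8 -58.5  37.5]
0 1 56.9 -97.6
2 3 56.9 -97.6
2 0 73.8 -7.6
3 1 73.8 -7.6
```

View pics/c2.png

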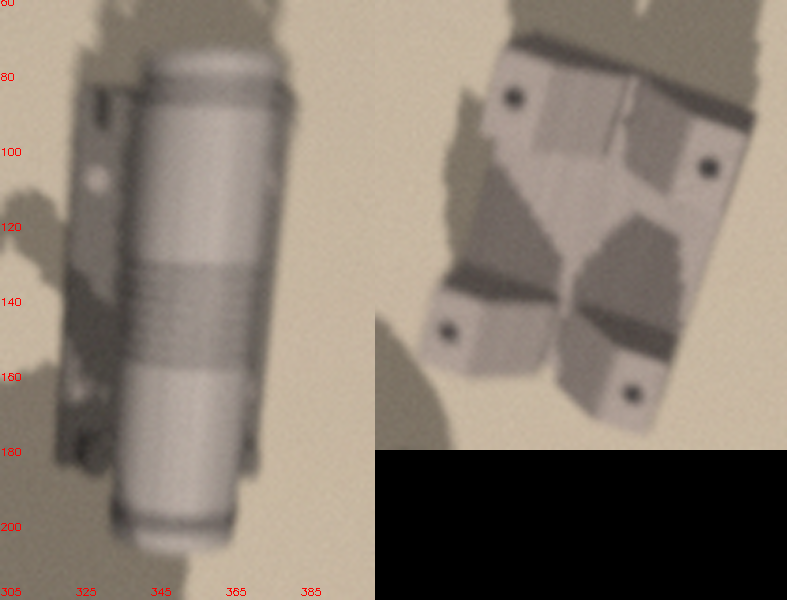

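```bash
python3 - <<'E'
from h import *
a=np.load("w2c.npy");c=(a[0],a[1][0],a[2])
f=lambda x,y:(305+x/3.75,60+y/3.75)
A=[];
for (x1,x2,y) in((139,271,150),(135,265,240),(124,252,380),(114,242,480)):
    l=ray(0,f(x1,y),34,c);r=ray(0,f(x2,y),34,c);A.append((l+r)/2);print(A[-1].round(1),np.hypot(*(l-r)[:2]))
d=A[-1]-A[0];print("yaw",np.degrees(np.arctan2(d[1],d[0])))
print("rings",ray(0,f(193,316),50,c),"ends",ray(0,f(212,50),40,c),ray(0,f(176,550),34,c), "cam",c[1])
E
```

```text
[ 622.6 -198.9   34. ] 34.98612314369944
[ 600.3 -204.5   34. ] 35.22714561603105
[ 563.2 -212.5   34. ] 35.93616366696396
[ 534.9 -218.3   34. ] 36.886399987567366
yaw -167.50639237622073
rings [ 581.47915617 -204.5671011    50.        ] ends [ 645.70286306 -191.99647354   40.        ] [ 514.56091581 -223.92041818   34.        ] cam [ 603.35770546 -118.13052988  388.86348142]
```

The block holes form a clean rectangle, 73.8 x 56.9 mm, which puts the block centre at (483.8,-58.5) with yaw -7.6°. The lens is near (582,-207) with yaw 12.5°. The top and wrist views differ by about 4 mm across it, so I'll refine from close above.

>>> jog_arm:
  deltas:
    - [[20,-20,-20,0,85],[40,-45,-55,0,85],[55,-64,-95,0,85],[60,-69,-125,0,85],[60,-69,-130,0,85],[60,-69,-130,0,85],[60,-69,-130,0,85],[60,-69,-130,0,85]]

```text
clock: 8.3
eef_pos: [581.4, -207.2, 292.4]
orientation: [0.44, 0.552, -0.44, 0.555]
wrist_force: [0.3, 0.4, 0.1]
grip_width: 85.1
```

```bash
python3 - <<'E'
from h import *
s=get_state();M=R.from_quat(s["orientation"]).as_matrix();print(s["clock"],s["eef_pos"],np.degrees(np.arctan2(M[1,2],M[0,2])),s["wrist_force"])
c=cal("wrist");np.save("w3c.npy",np.array([c[0],np.tile(c[1],(3,1)),c[2]])); im=snap("wrist","w3")
ge=s["eef_pos"]; print("axis point below tcp at z34 px",proj(0,[ge[0],ge[1],34],c))
E
```

```text
8.3 [ 581.40066019 -207.15124383  292.38410951] -76.94321224795698 [0.28864903 0.44009625 0.08893477]
axis point below tcp at z34 px [276.03282486 224.76005829]
```

View pics/w3.png

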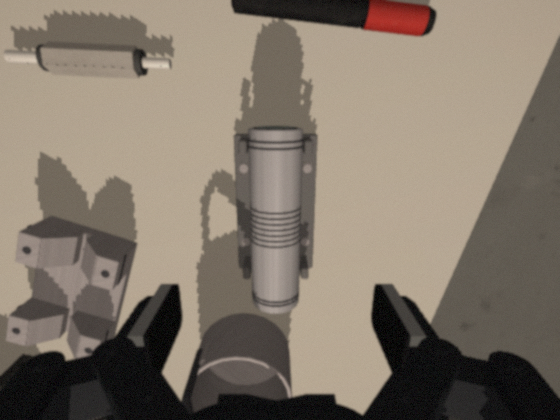

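The close view shows the lens centred at column 276 and parallel to the view, which is exactly where the jaws will meet. The rings' mid row is 226 on the top surface, about 4 mm ahead of the tool axis. I'll descend and grip.

>>> jog_arm:
  deltas:
    - [[4,1,-20,0,85],[4,1,-50,0,85],[4,1,-78,0,85],[4,1,-97,0,85],[4,1,-103,0,85],[4,1,-105,0,85],[4,1,-105,0,60],[4,1,-105,0,40]]

```text
clock: 9.15
eef_pos: [585.6, -206.5, 186.4]
orientation: [0.44, 0.552, -0.44, 0.554]
wrist_force: [0.2, -0.2, 0.1]
grip_width: 58.6
```

>>> jog_arm:
  deltas:
    - [[0,0,0,0,30],[0,0,0,0,20],[0,0,0,0,20],[0,0,0,0,20],[0,0,0,0,20],[0,0,0,0,20],[0,0,0,0,20],[0,0,0,0,20]]

```text
clock: 9.95
eef_pos: [585.5, -206.7, 186.0]
orientation: [0.44, 0.553, -0.44, 0.554]
wrist_force: [-0.3, 0.2, 6.2]
grip_width: 34.5
```

>>> jog_arm:
  deltas:
    - [[0,0,4,0,20],[0,0,15,0,20],[0,0,40,0,20],[0,0,65,0,20],[0,0,75,0,20],[-10,15,75,-2,20],[-30,45,75,-7,20],[-55,80,75,-13,20]]

```text
clock: 10.75
eef_pos: [529.4, -125.9, 259.5]
orientation: [0.501, 0.499, -0.501, 0.499]
wrist_force: [0.0, 2.0, -2.5]
grip_width: 34.4
```

>>> jog_arm:
  deltas:
    - [[-22,31,0,-4,20],[-38,55,0,-7,20],[-46,66,0,-7.4,20],[-47,67,0,-7.4,20],[-47,67,0,-7.4,20],[-47,67,0,-7.4,20],[-47,67,0,-7.4,20],[-47,67,0,-7.4,20]]

```text
clock: 11.55
eef_pos: [483.4, -59.9, 259.7]
orientation: [0.531, 0.466, -0.531, 0.467]
wrist_force: [-0.2, 0.1, -2.1]
grip_width: 34.4
```

```bash
python3 - <<'E'
from h import *
s=get_state();M=R.from_quat(s["orientation"]).as_matrix();print(s["clock"],s["eef_pos"],np.degrees(np.arctan2(M[1,2],M[0,2])),s["wrist_force"],s["grip_width"])
c=cal("wrist");im=snap("wrist","w4");snap("top","top4")
e=s["eef_pos"];print("lens mid top px",proj(0,[e[0],e[1],e[2]-152+18],c))
for z in(37.5,):
  for x in(-37,37):
    for y in (28.5,-28.5):
      t=np.radians(-7.6);print(proj(0,[483.8+x*np.cos(t)-y*np.sin(t),-58.5+x*np.sin(t)+y*np.cos(t),z],c).round(1))
E
```

```text
11.55 [483.38148195 -59.87072217 259.73599591] -97.43807966717027 [-0.2101339   0.07812721 -2.07911056] 34.40305895702707
lens mid top px [276.81410696 340.46754996]
[230.3 295.8]
[318. 296.]
[225.  184.5]
[323.6 184.9]
```

View pics/w4.png

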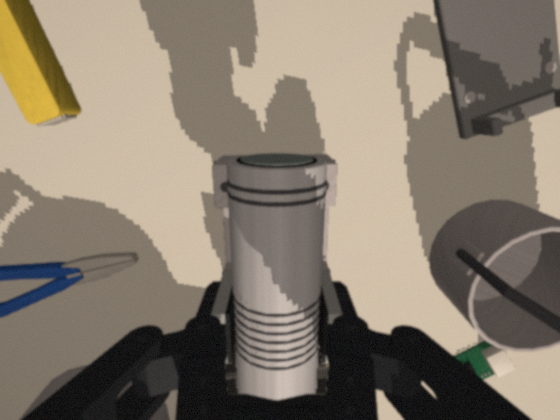

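The lens is held straight and symmetric over the block, whose edges are at columns 214 and 337 against the lens mid at 276. I'll lower it, slowly at the end.

>>> jog_arm:
  deltas:
    - [[0,1,-10,-0.2,20],[0,1,-25,-0.2,20],[0,1,-40,-0.2,20],[0,1,-50,-0.2,20],[0,1,-55,-0.2,20],[0,1,-57,-0.2,20],[0,1,-58,-0.2,20],[0,1,-58,-0.2,20]]

```text
clock: 12.45
eef_pos: [483.2, -58.3, 202.1]
orientation: [0.532, 0.466, -0.532, 0.466]
wrist_force: [-1.0, 0.6, -1.7]
grip_width: 34.4
```

```bash
python3 - <<'E'
from h import *
s=get_state();M=R.from_quat(s["orientation"]).as_matrix();print(s["clock"],s["eef_pos"],np.degrees(np.arctan2(M[1,2],M[0,2])),s["wrist_force"])
E
```

```text
12.45 [483.20363495 -58.28017058 202.09279393] -97.59689495593959 [-1.02771446  0.55049738 -1.72697445]
```

>>> jog_arm:
  deltas:
    - [[0,0,-1,0,20],[0,0,-2,0,20],[0,0,-3,0,20],[0,0,-4,0,20],[0,0,-5,0,20],[0,0,-5.5,0,20],[0,0,-5.5,0,20],[0,0,-5.5,0,20]]

```text
clock: 13.25
eef_pos: [483.1, -58.4, 196.4]
orientation: [-0.532, -0.466, 0.532, -0.466]
wrist_force: [-0.6, -1.7, -0.0]
grip_width: 34.5
```

Contact is just starting. I'll loosen so the lens drops onto both faces, then regrip and look at the side force.

>>> jog_arm:
  deltas:
    - [[0,0,-1,0,45],[0,0,-1,0,45],[0,0,-1,0,45],[0,0,-1,0,45],[0,0,-1,0,45],[0,0,-1,0,20],[0,0,-1,0,20],[0,0,-1,0,20]]

```text
clock: 14.05
eef_pos: [483.1, -58.8, 195.6]
orientation: [-0.531, -0.466, 0.532, -0.467]
wrist_force: [-3.3, -4.6, 3.7]
grip_width: 35.0
```

>>> jog_arm:
  deltas:
    - [[0,0,0,0,20],[0,0,0,0,20],[0,0,0,0,20],[0,0,0,0,20],[0,0,0,0,20],[0,0,0,0,20],[0,0,0,0,20],[0,0,0,0,20]]

```text
clock: 14.85
eef_pos: [483.1, -58.8, 195.6]
orientation: [-0.531, -0.466, 0.532, -0.466]
wrist_force: [-3.0, -4.3, 4.5]
grip_width: 34.5
```

>>> jog_arm:
  deltas:
    - [[0,0,0,0,45],[0,0,0,0,45],[0,0,0,0,45],[0,-0.8,0,0,45],[0,-0.8,0,0,45],[0,-0.8,0,0,45],[0,-0.8,0,0,45],[0,-0.8,0,0,45]]

```text
clock: 15.65
eef_pos: [483.0, -59.0, 195.2]
orientation: [0.532, 0.466, -0.532, 0.466]
wrist_force: [-0.0, -0.5, 0.1]
grip_width: 44.8
```

>>> jog_arm:
  deltas:
    - [[0,0,0,0,20],[0,0,0,0,20],[0,0,0,0,20],[0,0,0,0,20],[0,0,0,0,20],[0,0,0,0,20],[0,0,0,0,20],[0,0,0,0,20]]

```text
clock: 16.45
eef_pos: [483.0, -59.1, 195.4]
orientation: [-0.532, -0.466, 0.532, -0.466]
wrist_force: [-2.2, -0.6, 5.2]
grip_width: 34.6
```

>>> jog_arm:
  deltas:
    - [[0,0,-0.2,0,20],[0,0,-0.4,0,20],[0,0,-0.6,0,20],[0,0,-0.8,0,20],[0,0,-0.8,0,20],[0,0,-0.8,0,20],[0,0,-0.8,0,20],[0,0,-0.8,0,20]]

```text
clock: 17.25
eef_pos: [483.2, -59.1, 195.4]
orientation: [-0.532, -0.466, 0.532, -0.466]
wrist_force: [-6.0, 0.4, 12.7]
grip_width: 34.5
```

```bash
python3 - <<'E'
from h import *
s=get_state();M=R.from_quat(s["orientation"]).as_matrix();print(s["clock"],s["eef_pos"],np.degrees(np.arctan2(M[1,2],M[0,2])),s["wrist_force"],s["ft_torque"])
c=cal("wrist");im=snap("wrist","w5");snap("scene","s5");snap("top","top5")
t=np.radians(-7.6);u=np.array([np.cos(t),np.sin(t),0]);o=np.array([483.8,-58.5,0])
for nm,x,z in(("far end top",65,61.5),("far end bottom",65,25.5),("mid top",0,61.5),("block end land",50,37.5)):print(nm,proj(0,o+u*x+[0,0,z],c).round(1))
a=cv2.resize(im[60:420,140:420],(467,600));b=cv2.imread("pics/s5.png")[200:290,180:280]
cv2.imwrite("pics/c5.png",np.hstack([a,cv2.resize(b,(333,300)).repeat(1,0) if 0 else np.vstack([cv2.resize(b,(333,300)),cv2.resize(cv2.imread("pics/top5.png")[190:260,290:370],(333,300))])]))
E
```

```text
17.25 [483.18476413 -59.14718314 195.40592969] -97.57602055457373 [-6.02336019  0.44164602 12.65472135] [0.06689317 0.97436957 0.08591369]
far end top [274.8 161.9]
far end bottom [275.1 146.5]
mid top [274.8 339.2]
block end land [275. 190.]
```

View pics/c5.png

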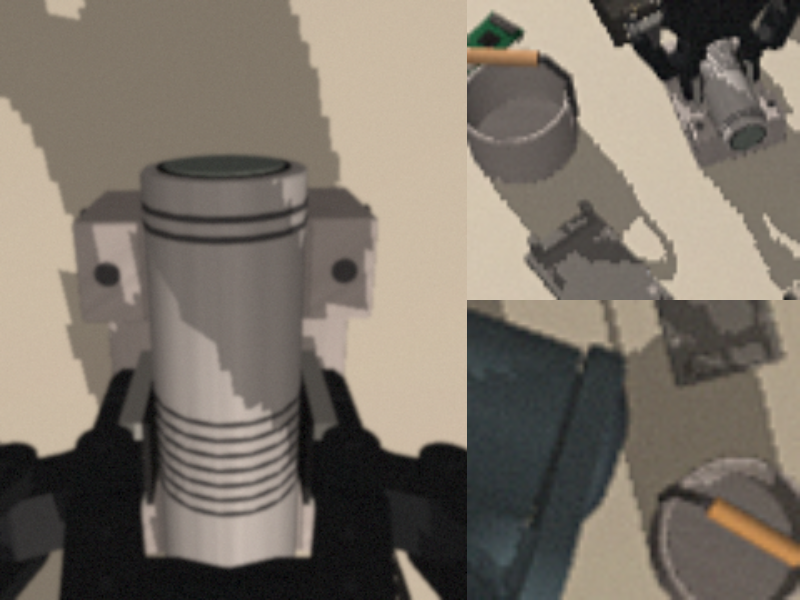

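The lens sits symmetrically between the screws in the V, about 2 mm from centre along it. The TCP height is 195.4 mm, which matches the seat. The wrist reads 12.7 N down with only 0.4 N sideways, and the pot stands upright and free, so I'm handing in.

```bash
python3 - <<'E'
from h import *
s=get_state();print(s["clock"],s["wrist_force"],s["qvel"].round(4)); order.job_done()
E
```

```text
17.4 [-6.35250971 -0.14669618 12.62054356] [-0.0009 -0.0004  0.0019 -0.0018  0.0018  0.0013]
the job is handed in; nothing more can be done
```

I moved the pot to the bench at about (441, -208) mm, upright and clear of the V-block. I then laid the lens barrel in the V and handed the job in at 17.4 s with the gripper still holding it pressed. The hand-in gives no verdict.

I set the lens down, loosened the grip twice so it could drop onto both faces, and shifted 0.8 mm to even out the sideways force. Then I gripped it again and pressed.

**Last checks:**
- **Press:** the wrist read 12.6 N downward with almost no sideways force. That works out at roughly 10 N per flank; I could not measure the flanks directly.
- **Lens position:** the image shows it about 2 mm off centre along the V. The gripper's yaw matches the V to within 0.1°, and its height agrees with a seated lens to about 0.1 mm.
- **Arm:** it was still, and I saw no contact with the bystander objects.

**Things that did not agree:**
- About 6 N along the V remained at the end. It is probably friction, and I left it.
- The first top-view estimate of the lens was about 4–5 mm off across the barrel from the wrist camera's. A closer wrist look settled it before I gripped.

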